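# Start the captive screw of a battery box cover

## Task

Close the logger's grey battery box: set the loose white cover flat on its two pins and let the orange captive screw come down onto the thread. Then turn the screw backward (counter-clockwise from above) until you feel it drop off the start of the thread, turn it forward (clockwise) one full turn from there, and finish while still holding the knob in the gripper, without letting go. Do not disturb the jar, the weight and the tin that stand beside the work.

Things in the scene. Friction and masses are not known exactly. Their poses are not given: they have to be found in the camera images.
- battery_box: Grey open box fixed to the bench, 100 mm (its x) by 140 mm (its y), 50 mm high; four cells inside, black cable gland on its -x face, feet at the short sides (to 88 mm from the middle). Origin: centre of its underside, z up. The cover rests on its rim, 50 mm above the origin.
- pin (a point): Tip of one of the box's two steel pins (7 mm thick, conical tip, 11 mm above the rim), at x = +37, y = +57 mm from the box's origin; the other stands at x = +37, y = -57 mm.
- boss (a point): Mouth of the brass threaded boss (35 mm across) in the middle of the box, 3 mm below the rim. Coarse right-handed double thread: the screw moves 12 mm per turn; there is a thread start every half turn, so a drop is 6 mm.
- cover: Loose white plate, 100 mm (its x) by 140 (its y) by 6 mm, about 0.4 kg with its screw, flat on the bench. Origin: centre of its underside, z up. Two 9.5 mm holes at x = +37, y = +/-57 mm take the pins, so it fits one way only, its x along the box's x. Blue rib 4 mm high on the -x edge. The captive screw is in the middle, in a bush 3 mm high.
- knob: Orange bar-shaped knob of the captive screw, 42 mm long (its x), 14 mm thick (its y), 30 mm high; pinch it across the 14 mm. Origin: centre of the bar, on the screw's axis, 52 mm above the cover's underside less the value of screw_slide. Only a 14 mm collar and 12 mm shank are below the bar. Lifted by the knob, the cover hangs level below it.
- screw (a joint): Turn of screw and knob in the cover, rad; forward (clockwise from above) is positive. At 0 the knob's long axis lies along the cover's x. Starts at 0.5 to 2.2; slight friction (0.012 N m) keeps it while carried. On the seated cover, turned backward, the screw climbs the thread and falls off its start at about 0 (fully fallen by -0.3).
- screw_slide (a joint): How far the screw has sunk in the cover, m: 0 = fully raised (on the bench, or carried by the knob), 0.028 = lowest. It sinks by its own weight (0.13 kg) when let go. On the seated cover: 0.005 to 0.009 when first let down, about 0.004 at the thread start, 0.010 after the drop, 0.022 one turn forward of it.
- vial_red: Small glass jar with a red cap, 34 mm across, 35 mm high, a bystander; origin at the centre of its underside.
- weight1: Brass balance weight, 28 mm across, 38 mm high, a bystander; origin at the centre of its underside.
- tin_d: Open aluminium tin, 53 mm across, 40 mm high, a bystander; origin at the centre of its underside.
There are look-alikes about, which are no part of the job. What is shaped like the cover but red is not meant.

How it is judged:
On the way, in this order (a step that is already met when the one before it is completed fails the run):
1. the cover is seated on the pins and the screw has come down onto the thread, not yet turned back past the thread start (horizontal distance between cover and battery_box below 0.004 m and z of cover in the frame of battery_box between 0.047 and 0.052 m and angle between the x axis of cover and the x axis of battery_box, either way round below 0.06 rad and angle between cover's own z axis and vertical below 0.04 rad and value of joint screw between 0.1 and 3 rad and value of joint screw_slide above 0.0035 m), for 0.1 s.
2. turned backward, the screw has dropped off the thread start (horizontal distance between cover and battery_box below 0.004 m and z of cover in the frame of battery_box between 0.047 and 0.052 m and angle between the x axis of cover and the x axis of battery_box, either way round below 0.06 rad and angle between cover's own z axis and vertical below 0.04 rad and value of joint screw between -2.5 and -0.05 rad and value of joint screw_slide above 0.007 m), for 0.1 s.
At the end, for the whole second after the job is handed in: Cover seated on the pins (within 4 mm and 0.06 rad of the box, underside 47-52 mm up), screw 3/4 to 1 1/4 turns forward of the thread drop, sunk 18.5-26.5 mm and at rest, and the gripper still holds the knob (over 3 N, grasp point within 30 mm of the knob's centre) (horizontal distance between cover and battery_box below 0.004 m and z of cover in the frame of battery_box between 0.047 and 0.052 m and angle between the x axis of cover and the x axis of battery_box, either way round below 0.06 rad and angle between cover's own z axis and vertical below 0.04 rad and value of joint screw between 4.7 and 7.9 rad and value of joint screw_slide between 0.0185 and 0.0265 m and contact force between the fingers and knob above 3 N and distance between the grasp point and knob below 0.03 m and velocity of joint screw between -0.1 and 0.1 rad/s and linear speed of cover below 0.02 m/s); the arm keeps its last pose, push and grip.
It fails at once if the red-capped jar is knocked over or pushed more than 20 mm (distance of vial_red from where it was at the start of the episode above 0.02 m or angle between vial_red's own z axis and vertical above 0.5 rad).
It fails at once if the brass weight is knocked over or pushed more than 20 mm (distance of weight1 from where it was at the start of the episode above 0.02 m or angle between weight1's own z axis and vertical above 0.5 rad).
It fails at once if the open tin is knocked over or pushed more than 20 mm (distance of tin_d from where it was at the start of the episode above 0.02 m or angle between tin_d's own z axis and vertical above 0.5 rad).
It also fails if it takes over 72 s, if anything falls off the work surface, if the arm or the gripper's body presses on something with over 40 N, if the wrist force passes 120 N, or if a joint passes its speed limit or range.

## Robot

A 6-joint arm with a two-finger parallel gripper is mounted at the origin on a cart in front of the work surface, level with it; the furniture and walls round the work are solid. World frame = base frame: x ahead of the robot, y to its left, z up, the work surface at z = 0. Lengths are in m, angles in rad, forces in N, time in s.
With the tool pointing down it reaches from about 0.325 to 0.9 m from the base axis. Payload 6.1 kg.
Tool frame: the origin (TCP) lies on the centre line of the jaws, within the pads' length; the fingertips stand ahead of it and the grasp point (between the pads) is the TCP (nose_length is the x of the fingertips in the tool frame, in m); x points along the fingers, z is the direction in which the jaws open and shut, and the axes are right-handed (so a half turn about x gives the same grasp; the last joint's range is limited). The gripper opens to 87 mm and grips with 3 to 60 N. Pads are 19 mm wide; open, the fingers measure 117 mm over their backs; the gripper's body (75 mm by 190 mm) begins 51 mm behind the grasp point.
Start: joints at [-1.41, 0.22, 1.526, -0, 1.395, -0.126], TCP at [0.177, -0.599, 0.216] pointing down, gripper open.
Joint ranges: [-2.98, 2.98], [-0.91, 2.08], [0.09, 2.57], [-1.24, 4.39], [0.2, 2.65], [-2.68, 2.68]. Speed limits (rad/s): [2.57, 2.57, 3.01, 3.14, 3.14, 3.14].

## Interface

Orientations are given as a unit quaternion [w, x, y, z].
In Python, from workcell import * gives the robot as it stands. The module is installed in compiled form; this text tells all that it offers. Calls block until the motion is done:
- reach(position, orientation): joint-space move of the TCP to a pose.
- line_to(position, frame=None, feed=0.15, force_limit=None): straight line of the TCP; frame=None keeps the orientation; feed is the mean speed in m/s. With force_limit (N) it stops when the force on the tool has changed by that much, and returns True; else False.
- move_joints(angles): joint-space move.
- ungrasp() and grab(): open the fingers fully, or close them until they stop; the grip force is fixed at half the most.
- hold(seconds).
- ik(position, orientation): joint angles nearest the present ones, or None.
- get_obs(): the state.
- camera(name): name is "scene" or "top" or "wrist"; returns a dict with "frame" (400x640x3 uint8, red, green, blue), "depth" (400x640 float32, m along the optical axis (not along the pixel's ray), 0 where there is no reading), "fov_y" (degrees; the focal length in pixels is half the picture's height over the tangent of half this angle, whatever the lens; pixels are square), "cx", "cy" (the principal point, pixels), "rvec" (rotation vector, rad) and "tvec" (3), from world to camera coordinates, as OpenCV has them; the wrist camera has in their place "tool_from_camera" (4x4, takes a point from camera to tool coordinates, whose origin is the TCP and whose axes are the tool frame's). Camera axes: x right, y down, z forward; pixel columns grow to the right and rows downward; lengths in m; the calibration is good to about 2 mm. A picture is of the moment at which its call begins: read the wrist's pose just before it.
A pose or a line that the arm cannot do raises PlanningError and nothing moves.
- job_done(): hands the job in, once; it reports no verdict.
The state is a dict: "clock": time; "q": joint angles; "qd": joint speeds; "joint_torque": joint torques, N m; "tcp_pos": TCP position; "eef_rot": TCP orientation; "force": force on the tool from outside, world axes, zero at the start; "moment": the same for the moment, N m; "finger_gap": finger opening in m.
Only numpy, scipy, OpenCV 4.12 (cv2) and the standard library are available. Lean on these libraries where they do the work, as an engineer would, in place of code of your own. Each camera call takes 0.05 s, during which the arm holds its last target.

## Working session

There is one attempt and no reset: what is moved stays moved. The work goes in short steps, each a Python script; the robot and the scene stay as the last script left them, time stands still between calls to the robot, and variables do not carry over. Pictures are saved under pics/ and viewed, and the job is handed in when it is done.

```bash
mkdir -p pics
cat > h.py <<'E'
from workcell import *
import numpy as np, cv2
from scipy.spatial.transform import Rotation as R
def K(c):
    f=200/np.tan(np.radians(c["fov_y"])/2); return np.array([[f,0,c["cx"]],[0,f,c["cy"]],[0,0,1]])
def snap(n,fn=None):
    c=camera(n)
    if fn: cv2.imwrite(f"pics/{fn}.png",c["frame"][:,:,::-1])
    return c
def cloud(c,T=None):
    v,u=np.mgrid[0:400,0:640]; k=K(c); d=c["depth"]
    P=np.stack([(u-k[0,2])/k[0,0]*d,(v-k[1,2])/k[0,0]*d,d],-1)
    if T is None:
        r=cv2.Rodrigues(np.array(c["rvec"]))[0]; return (P-np.array(c["tvec"]).ravel())@r
    return P@T[:3,:3].T+T[:3,3]
def onplane(c,uv,z,T=None):
    k=K(c); uv=np.atleast_2d(uv).astype(float); d=np.c_[(uv-[k[0,2],k[1,2]])/k[0,0],np.ones(len(uv))]
    if T is None:
        r=cv2.Rodrigues(np.array(c["rvec"]))[0]; o=-r.T@np.array(c["tvec"]).ravel(); d=d@r
    else: o=T[:3,3]; d=d@T[:3,:3].T
    return o+d*((z-o[2])/d[:,2])[:,None]
def quat(yaw):
    # tool x down, tool z horizontal at yaw
    z=np.array([np.cos(yaw),np.sin(yaw),0]); x=np.array([0,0,-1.]); y=np.cross(z,x)
    q=R.from_matrix(np.c_[x,y,z]).as_quat(); return [q[3],q[0],q[1],q[2]]
def Rq(q): return R.from_quat([q[1],q[2],q[3],q[0]]).as_matrix()
def wristT(c,o):
    T=np.eye(4);T[:3,:3]=Rq(o["eef_rot"]);T[:3,3]=o["tcp_pos"];return T@np.array(c["tool_from_camera"])
E
python3 - <<'E'
from h import *
o=get_obs();print(o)
try: print(nose_length)
except Exception as e: print(e)
for n in["scene","top","wrist"]:
    c=snap(n,n+"0"); print(n,c["fov_y"],c["cx"],c["cy"],{k:v for k,v in c.items() if k not in("frame","depth")})
    np.savez(f"{n}0.npz",**c)
E
```

```text
{'clock': 0.0, 'q': array([-1.41013294e+00,  2.21231807e-01,  1.52757492e+00, -1.19458819e-05,
        1.39468062e+00, -1.26054734e-01]), 'qd': array([-7.03748854e-04, -1.20694113e-03, -5.02475145e-04,  7.87536299e-04,
       -1.97627208e-04, -3.08827140e-05]), 'joint_torque': array([-1.68831262e-03, -4.94611752e+01, -3.87390268e+01,  6.98579242e-02,
        5.73883939e-02, -1.41172218e-04]), 'tcp_pos': array([ 0.17667481, -0.59887315,  0.21525289]), 'eef_rot': array([ 0.5658206 ,  0.42389821,  0.56678998, -0.42297338]), 'force': array([ 0.11454941,  0.02988973, -0.27911842]), 'moment': array([ 0.00143095,  0.00070149, -0.0028152 ]), 'finger_gap': 0.08696538153247664}
0.019
scene 46.56946897834386 320.13602849363605 197.48743940343635 {'fov_y': 46.56946897834386, 'cx': 320.13602849363605, 'cy': 197.48743940343635, 'rvec': array([ 0.5568489 , -2.35693645,  1.53727989]), 'tvec': array([0.48593548, 0.15975215, 1.06684114])}
top 42.713035123463676 322.20346251347974 194.7296936534796 {'fov_y': 42.713035123463676, 'cx': 322.20346251347974, 'cy': 194.7296936534796, 'rvec': array([ 2.11455477, -2.11280155,  0.21327032]), 'tvec': array([-0.00375215,  0.54406876,  1.44939959])}
wrist 71.34782875189643 321.9469783077704 202.9466738730429 {'fov_y': 71.34782875189643, 'cx': 321.9469783077704, 'cy': 202.9466738730429, 'tool_from_camera': array([[ 3.26553872e-04, -2.91264365e-01,  9.56642547e-01,
        -1.68193452e-01],
       [ 9.52705865e-04, -9.56642073e-01, -2.91264546e-01,
         7.96765274e-02],
       [ 9.99999493e-01,  1.00651253e-03, -3.49059047e-05,
         1.30020426e-04],
       [ 0.00000000e+00,  0.00000000e+00,  0.00000000e+00,
         1.00000000e+00]])}
```

View pics/scene0.png

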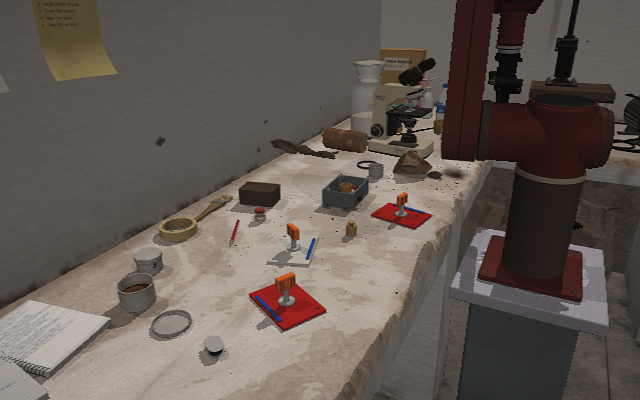

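View pics/top0.png

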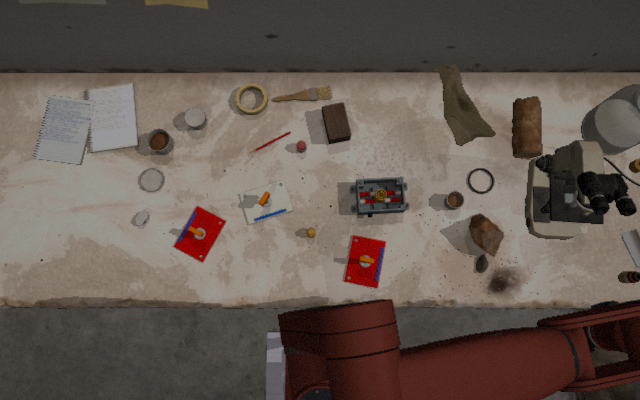

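View pics/wrist0.png

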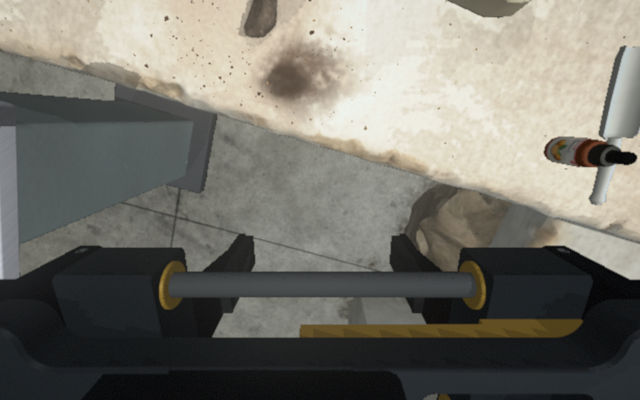

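The top view shows the white cover at about (265,203) with its rib along the bottom edge, and the box at (381,195) with its gland at (369,213). The red-capped jar is at (301,146), the weight at (311,232) and a tin at (454,200). I'll get coarse positions first.

Run:
```python
from h import *
c=dict(np.load("top0.npz"))
im=c["frame"][:,:,::-1]
cv2.imwrite("pics/topz.png",cv2.resize(im[120:260,220:420],None,fx=4,fy=4,interpolation=cv2.INTER_CUBIC))
P=cloud(c)
for n,uv in dict(cover=(255,205),knob=(264,199),box=(381,195),rim=(358,195),jar=(301,146),wt=(311,232),tin=(454,200)).items():
    p=P[uv[1],uv[0]]; print(n,p.round(3),np.hypot(*p[:2]).round(3))
```

```text
cover [0.522 0.2   0.009] 0.559
knob [0.529 0.166 0.067] 0.554
box [ 0.552 -0.181  0.012] 0.581
rim [ 0.546 -0.109  0.044] 0.556
jar [0.701 0.062 0.03 ] 0.704
wt [0.437 0.03  0.033] 0.438
tin [ 0.533 -0.396  0.031] 0.665
```

View pics/topz.png

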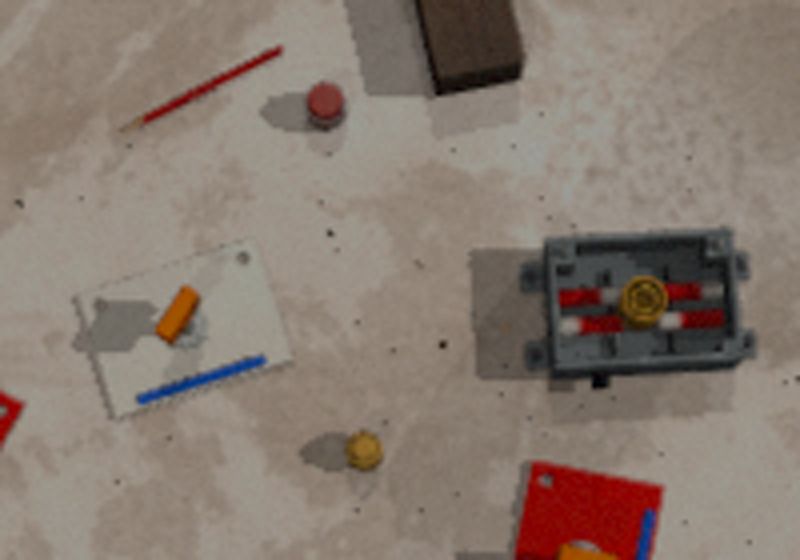

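Run:
```python
from h import *
o=get_obs(); M=Rq(o["eef_rot"]); print(np.arctan2(M[1,2],M[0,2]), M.round(2).tolist())
for nm,p in dict(cov=(0.527,0.168),box=(0.553,-0.181)).items():
    for k in range(-6,7):
        y=k*np.pi/6; q=ik([p[0],p[1],0.2],quat(y)); print(nm,round(y,2),None if q is None else q.round(2))
```

```text
-1.2840241856930337 [[-0.0, 0.96, 0.28], [0.0, 0.28, -0.96], [-1.0, 0.0, -0.0]]
cov -3.14 None
cov -2.62 None
cov -2.09 [ 0.17  0.06  1.73 -0.    1.35  2.26]
cov -1.57 [ 0.17  0.06  1.73 -0.    1.35  1.74]
cov -1.05 [ 0.17  0.06  1.73 -0.    1.35  1.21]
cov -0.52 [ 0.17  0.06  1.73 -0.    1.35  0.69]
cov 0.0 [ 0.17  0.06  1.73 -0.    1.35  0.17]
cov 0.52 [ 0.17  0.06  1.73 -0.    1.35 -0.36]
cov 1.05 [ 0.17  0.06  1.73 -0.    1.35 -0.88]
cov 1.57 [ 0.17  0.06  1.73 -0.    1.35 -1.4 ]
cov 2.09 [ 0.17  0.06  1.73 -0.    1.35 -1.93]
cov 2.62 [ 0.17  0.06  1.73 -0.    1.35 -2.45]
cov 3.14 None
box -3.14 None
box -2.62 [-0.45  0.13  1.66 -0.    1.35  2.17]
box -2.09 [-0.45  0.13  1.66 -0.    1.35  1.64]
box -1.57 [-0.45  0.13  1.66 -0.    1.35  1.12]
box -1.05 [-0.45  0.13  1.66  0.    1.35  0.6 ]
box -0.52 [-0.45  0.13  1.66 -0.    1.35  0.07]
box 0.0 [-0.45  0.13  1.66 -0.    1.35 -0.45]
box 0.52 [-0.45  0.13  1.66 -0.    1.35 -0.98]
box 1.05 [-0.45  0.13  1.66  0.    1.35 -1.5 ]
box 1.57 [-0.45  0.13  1.66 -0.    1.35 -2.02]
box 2.09 [-0.45  0.13  1.66 -0.    1.35 -2.55]
box 2.62 None
box 3.14 None
```

Run:
```python
from h import *
for nm,p in dict(box=(0.553,-0.181),cov=(0.527,0.168)).items():
    reach([p[0],p[1],0.25],quat(-np.pi/2)); hold(0.2)
    o=get_obs(); c=snap("wrist","w1_"+nm); c["T"]=wristT(c,o); np.savez(f"w1_{nm}.npz",**c)
print(get_obs()["clock"])
```

```text
3.9917
```

View pics/w1_box.png

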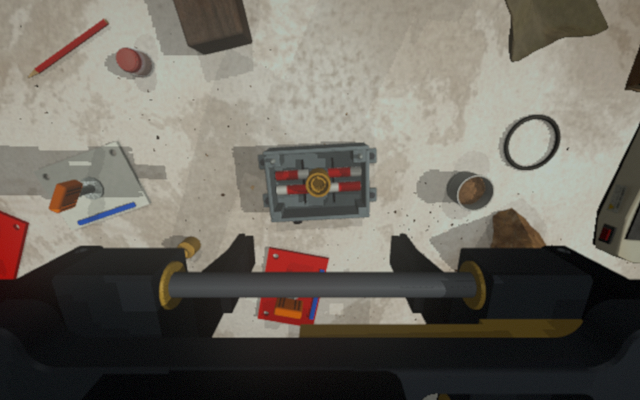

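View pics/w1_cov.png

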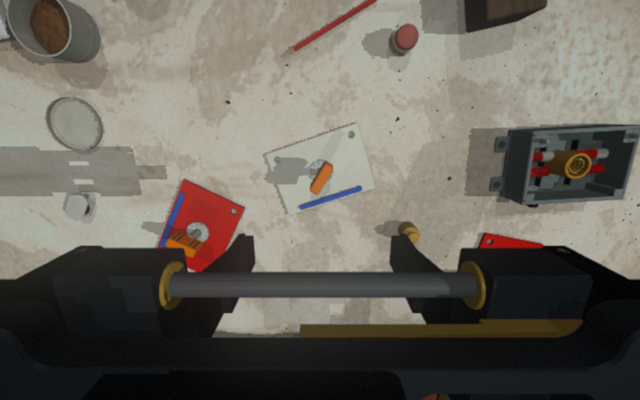

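Box boss is at (318,184). The cover is centred near (319,170), knob at (321,178). Zooming for detail.

Run:
```python
from h import *
a=cv2.imread("pics/w1_box.png")[130:235,250:385]; b=cv2.imread("pics/w1_cov.png")[110:225,252:387]
cv2.imwrite("pics/z1.png",cv2.resize(a,None,fx=5.5,fy=5.5,interpolation=cv2.INTER_CUBIC))
cv2.imwrite("pics/z2.png",cv2.resize(b,None,fx=5,fy=5,interpolation=cv2.INTER_CUBIC))
c=dict(np.load("w1_cov.npz")); T=c["T"]; P=cloud(c,T); h=cv2.cvtColor(c["frame"],cv2.COLOR_RGB2HSV)
roi=np.zeros((400,640),bool); roi[110:225,252:387]=1
kn=roi&(h[...,0]<18)&(h[...,1]>150)&(h[...,2]>90)
q=P[kn]; print("knob px",kn.sum(),np.percentile(q[:,2],[5,50,95]))
t=kn&(P[...,2]>0.064); print(t.sum(),P[t].mean(0),P[t][:,:2].min(0),P[t][:,:2].max(0))
r=cv2.minAreaRect((P[t][:,:2]*1000).astype(np.float32)); print("knobtop",r)
rib=roi&(h[...,0]>100)&(h[...,0]<130)&(h[...,1]>120); 
uv=np.argwhere(rib)[:,::-1]; r=cv2.minAreaRect((onplane(c,uv,0.010,T)[:,:2]*1000).astype(np.float32)); print("rib",r)
```

```text
knob px 309 [0.06374927 0.06576655 0.06717761]
290 [0.53328078 0.16775562 0.06706941] [0.51298239 0.15379084] [0.6071612  0.18091339]
knobtop ((558.947021484375, 163.1079864501953), (22.592975616455078, 93.98361206054688), 80.46006774902344)
rib ((491.51654052734375, 154.19923400878906), (6.390741348266602, 97.3560562133789), 18.43902587890625)
```

View pics/z1.png

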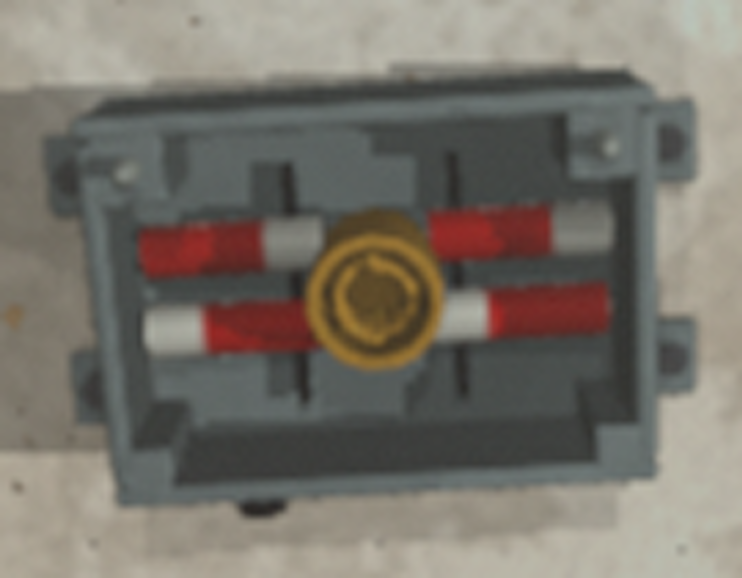

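View pics/z2.png

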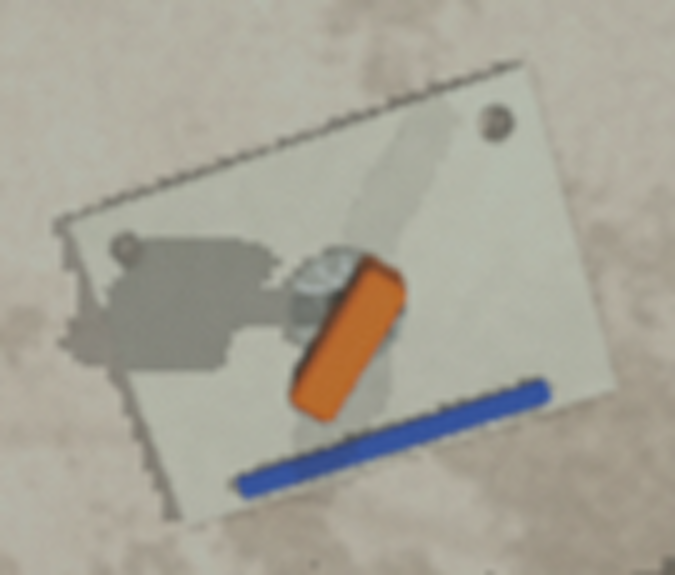

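Run:
```python
from h import *
c=dict(np.load("w1_cov.npz")); T=c["T"]
f=lambda x,s,o:(np.array(x)+.5)/s-.5+np.array(o)
H=onplane(c,f([(127,247),(497,123)],5,(252,110)),0.006,T)[:,:2]
C=onplane(c,f([(65,222),(520,65),(615,385),(185,525)],5,(252,110)),0.006,T)[:,:2]
print("holes",H,np.linalg.norm(H[0]-H[1])); print("corners",C,C.mean(0))
d=H[0]-H[1]; yc=np.arctan2(d[1],d[0])-np.pi/2; x=np.array([np.cos(yc),np.sin(yc)]); print("yaw",yc,"ctr from holes",H.mean(0)-.037*x)
h=cv2.cvtColor(c["frame"],cv2.COLOR_RGB2HSV)
roi=np.zeros((400,640),bool); roi[110:225,252:387]=1
kn=roi&(h[...,0]<18)&(h[...,1]>150)&(h[...,2]>140)
print(kn.sum(),h[kn].mean(0))
r=cv2.minAreaRect((onplane(c,np.argwhere(kn)[:,::-1],0.067,T)[:,:2]*1000).astype(np.float32)); print(r)
c=dict(np.load("w1_box.npz")); T=c["T"]
B=onplane(c,f([(125,172),(609,147)],5.5,(250,130)),0.061,T)[:,:2]
print("pins",B,np.linalg.norm(B[0]-B[1])); d=B[0]-B[1]; yb=np.arctan2(d[1],d[0])-np.pi/2; x=np.array([np.cos(yb),np.sin(yb)]); print("yaw",yb,B.mean(0)-.037*x)
print("boss",onplane(c,f([(375,300)],5.5,(250,130)),0.047,T))
P=cloud(c,T)
for u,v in [(318,184),(260,150),(270,222)]: print(P[v,u])
```

```text
holes [[0.54943861 0.23294883]
 [0.58492916 0.12481316]] 0.11381081755356835
corners [[0.55677362 0.25080135]
 [0.60095591 0.11874855]
 [0.50750075 0.08667493]
 [0.46255757 0.21893519]] [0.53194696 0.16879   ]
yaw 0.31712695772958566 ctr from holes [0.53202888 0.16734299]
286 [ 12.94055944 188.65734266 177.97902098]
((532.7589111328125, 167.3546142578125), (11.86299991607666, 40.5537223815918), 59.182621002197266)
pins [[ 0.58008611 -0.11839811]
 [ 0.58586132 -0.2308898 ]] 0.11263984382501396
yaw 0.051293963463128645 [ 0.54602238 -0.176541  ]
boss [[ 0.54628764 -0.17626524  0.047     ]]
[ 0.53751798 -0.17599624  0.00836848]
[ 0.58709205 -0.08980035 -0.00125846]
[ 4.73283937e-01 -9.87194898e-02  1.56214166e-04]
```

Run:
```python
from h import *
y=-0.538+np.pi/2
reach([0.5327,0.1674,0.14],quat(y))
print(line_to([0.5327,0.1674,0.054],feed=0.08,force_limit=15))
grab(); print(get_obs()["finger_gap"],get_obs()["tcp_pos"])
line_to([0.5327,0.1674,0.25],feed=0.1); hold(0.3)
o=get_obs(); print(o["finger_gap"],o["tcp_pos"],o["force"],o["clock"],o["q"])
c=snap("wrist","w2"); c["T"]=wristT(c,o); np.savez("w2.npz",**c); snap("scene","s2")
```

```text
False
0.013672865916264178 [0.53279438 0.16757326 0.05403312]
0.013374792313318838 [0.53264471 0.16738802 0.24984751] [-0.35773969  0.0113959  -4.96969611] 11.025 [ 1.63246227e-01  4.06517692e-02  1.66143508e+00 -1.14925564e-05
  1.43975448e+00 -8.69558019e-01]
```

View pics/w2.png

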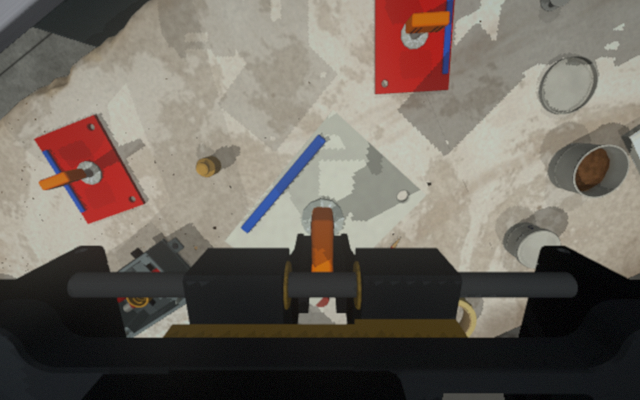

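View pics/s2.png

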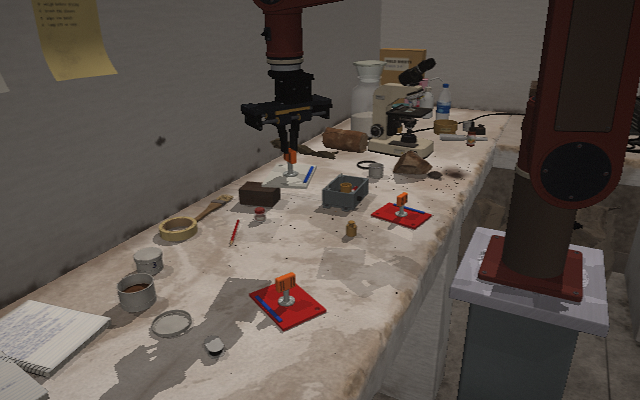

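Run:
```python
from h import *
a=cv2.imread("pics/w2.png")[110:260,230:430]
cv2.imwrite("pics/z3.png",cv2.resize(a,None,fx=4,fy=4,interpolation=cv2.INTER_CUBIC))
c=dict(np.load("w2.npz")); T=c["T"]; P=cloud(c,T)
for u,v in [(380,190),(340,150),(260,220),(285,182)]: print(P[v,u].round(4))
h=cv2.cvtColor(c["frame"],cv2.COLOR_RGB2HSV)
roi=np.zeros((400,640),bool); roi[120:245,230:340]=1
rib=roi&(h[...,0]>100)&(h[...,0]<130)&(h[...,1]>120)
uv=np.argwhere(rib)[:,::-1]; r=cv2.minAreaRect((onplane(c,uv,0.206,T)[:,:2]*1000).astype(np.float32)); print("rib",r)
print(np.median(P[rib][:,2]))
```

```text
[0.5343 0.2201 0.2017]
[0.4904 0.2082 0.2015]
[0.5064 0.1227 0.201 ]
[0.4896 0.1587 0.2036]
rib ((490.4672546386719, 154.73757934570312), (6.956396102905273, 97.52104187011719), 18.50568962097168)
0.2047139058607833
```

View pics/z3.png

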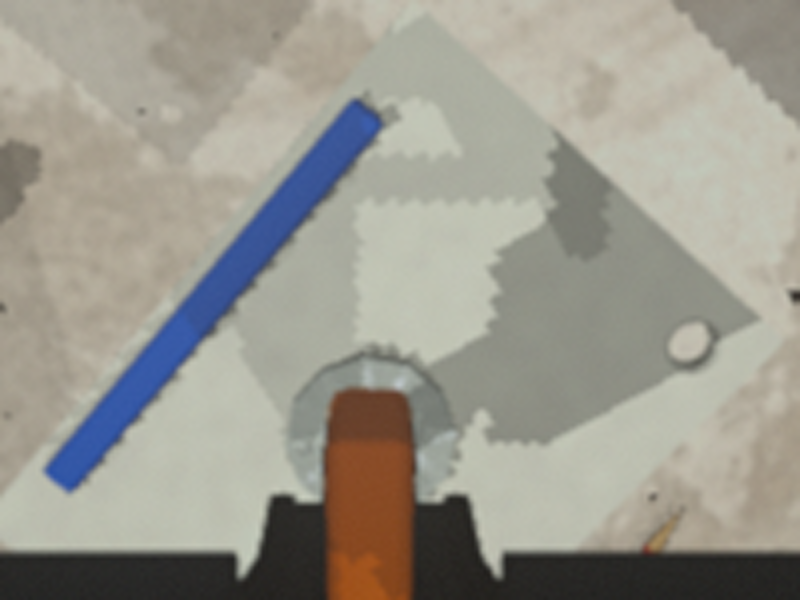

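Run:
```python
from h import *
c=dict(np.load("w2.npz")); T=c["T"]
h=onplane(c,[[(690.5)/4-.5+230,(343.5)/4-.5+110]],0.202,T)[0,:2]
for yc in(0.317,0.323):
    M=np.array([[np.cos(yc),-np.sin(yc)],[np.sin(yc),np.cos(yc)]])
    rb=np.array([.4905,.1547]); 
    print("hole",h,"ctr by hole",h-M@[.037,.057],"ctr by rib", rb+M@[.0465,0])
```

```text
hole [0.54723759 0.23328512] ctr by hole [0.52984902 0.16759161] ctr by rib [0.53468313 0.16919486]
hole [0.54723759 0.23328512] ctr by hole [0.53024349 0.16748846] ctr by rib [0.53459537 0.1694597 ]
```

Run:
```python
from h import *
reach([0.656,-0.29,0.25],quat(0.764)); hold(0.4)
o=get_obs(); c=snap("wrist","w3"); c["T"]=wristT(c,o); np.savez("w3.npz",**c); print(o["clock"],o["finger_gap"],o["tcp_pos"])
```

```text
13.25 0.013246466976037338 [ 0.65615547 -0.28956067  0.25016803]
```

View pics/w3.png

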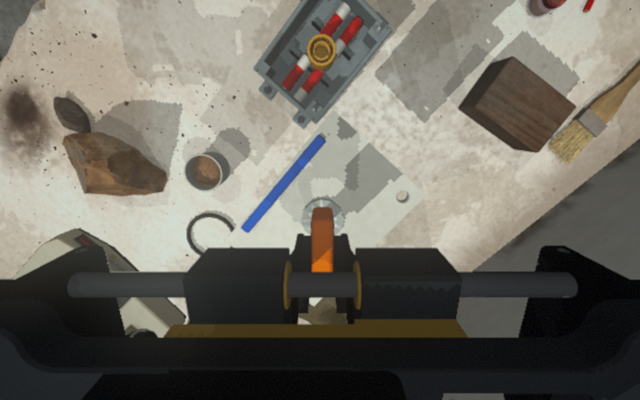

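Run:
```python
from h import *
a=cv2.imread("pics/w3.png"); 
cv2.imwrite("pics/z4.png",cv2.resize(a[0:130,250:400],None,fx=5,fy=4.6,interpolation=cv2.INTER_CUBIC))
cv2.imwrite("pics/z5.png",cv2.resize(a[120:260,230:430],None,fx=4,fy=4,interpolation=cv2.INTER_CUBIC))
```

```text
(no output)
```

View pics/z4.png

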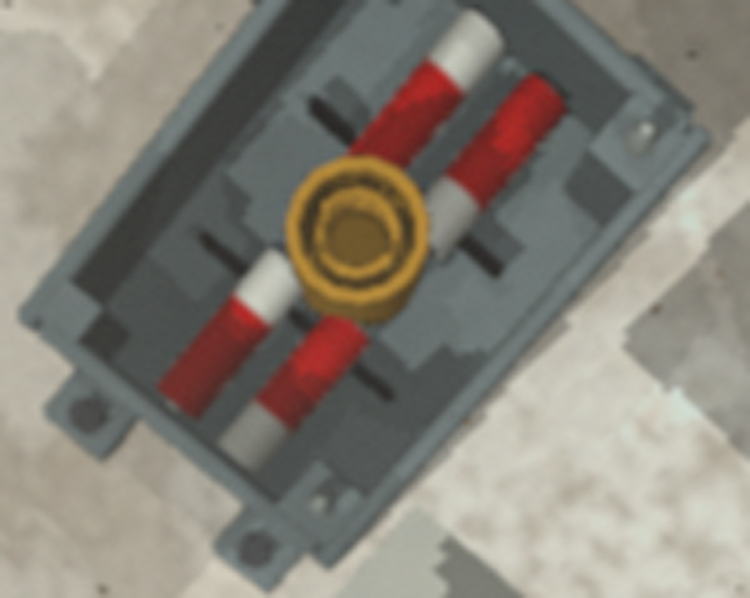

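View pics/z5.png

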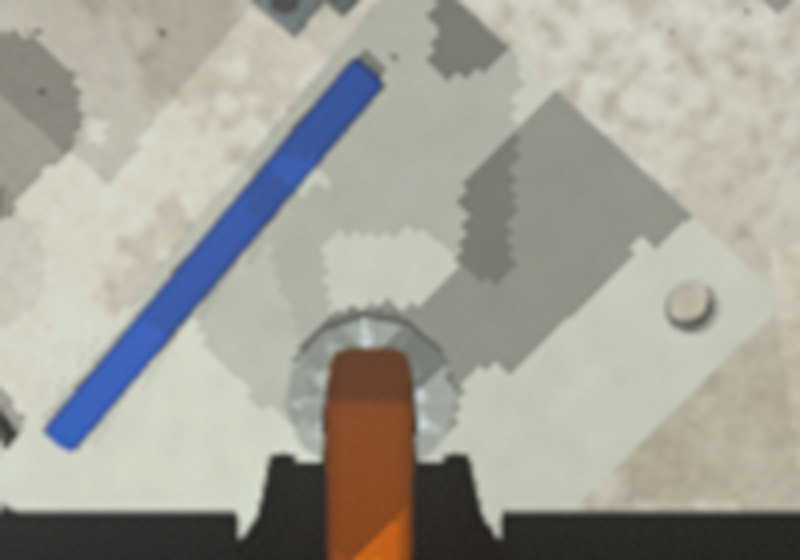

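Run:
```python
from h import *
c=dict(np.load("w3.npz")); T=c["T"]; o_tcp=np.array([0.65615547,-0.28956067])
M=lambda a:np.array([[np.cos(a),-np.sin(a)],[np.sin(a),np.cos(a)]])
px=lambda l:[((x+.5)/5-.5+250,(y+.5)/4.6-.5) for x,y in l]
B=onplane(c,px([(643,130),(322,500)]),0.061,T)[:,:2]
print(B,np.linalg.norm(B[0]-B[1])); d=B[1]-B[0]; d=d if d[1]>0 else -d
yb=np.arctan2(d[1],d[0])-np.pi/2; bc=B.mean(0)-M(yb)@[.037,0]; print("box",yb,bc,"boss",onplane(c,px([(358,229)]),.047,T)[0])
h=onplane(c,[[(690.5)/4-.5+230,(305.5)/4-.5+120]],0.202,T)[0,:2]
hh=cv2.cvtColor(c["frame"],cv2.COLOR_RGB2HSV)
roi=np.zeros((400,640),bool); roi[130:245,230:340]=1
rib=roi&(hh[...,0]>100)&(hh[...,0]<130)&(hh[...,1]>120)
uv=np.argwhere(rib)[:,::-1]; r=cv2.minAreaRect((onplane(c,uv,0.206,T)[:,:2]*1000).astype(np.float32)); print("rib",r)
yc=np.radians(r[2])-0.003; rc=np.array(r[0])/1000
c1=h-M(yc)@[.037,.057]; c2=rc+M(yc)@[.0426,0]
print("yc",yc,"ctr hole",c1,"ctr rib",c2,"tcp",o_tcp)
Ti=M(0.764).T
print("in jaw frame [z,y]: hole",Ti@(c1-o_tcp),"rib",Ti@(c2-o_tcp), "box w1 vs w3", Ti@(bc-[.5460,-.1765]))
```

```text
[[ 0.57851677 -0.11794677]
 [ 0.58533292 -0.23033372]] 0.11259345540701804
box 0.06057472894445426 [ 0.54499271 -0.17638014] boss [ 0.54522082 -0.1759354   0.047     ]
rib ((612.1483764648438, -290.75811767578125), (6.953198432922363, 97.7838363647461), 3.0562193393707275)
yc 0.05034109013514516 ctr hole [ 0.65410749 -0.28910504] ctr rib [ 0.65469441 -0.28861449] tcp [ 0.65615547 -0.28956067]
in jaw frame [z,y]: hole [-0.00116358  0.00174583] rib [-0.00040042  0.00169399] box w1 vs w3 [-0.00064442  0.00078341]
```

Run:
```python
from h import *
q=quat(0.768)
reach([0.5467,-0.1766,0.20],q); hold(0.2)
line_to([0.5467,-0.1766,0.117],feed=0.06); hold(0.3)
o=get_obs(); c=snap("wrist","w4"); c["T"]=wristT(c,o); np.savez("w4.npz",**c); print(o["clock"],o["force"],o["tcp_pos"])
snap("scene","s4")
a=cv2.imread("pics/w4.png"); b=cv2.imread("pics/s4.png")[150:230,300:410]
cv2.imwrite("pics/z6.png",cv2.resize(b,None,fx=6,fy=6,interpolation=cv2.INTER_CUBIC))
```

```text
16.0333 [ 0.74031248 -0.72364933 -4.86521491] [ 0.54676142 -0.1766246   0.11714488]
```

View pics/w4.png

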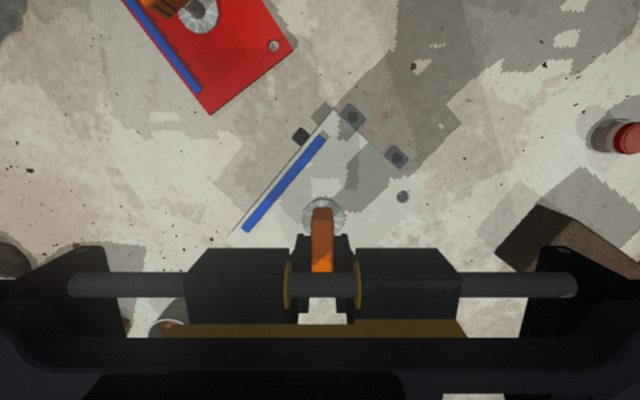

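View pics/z6.png

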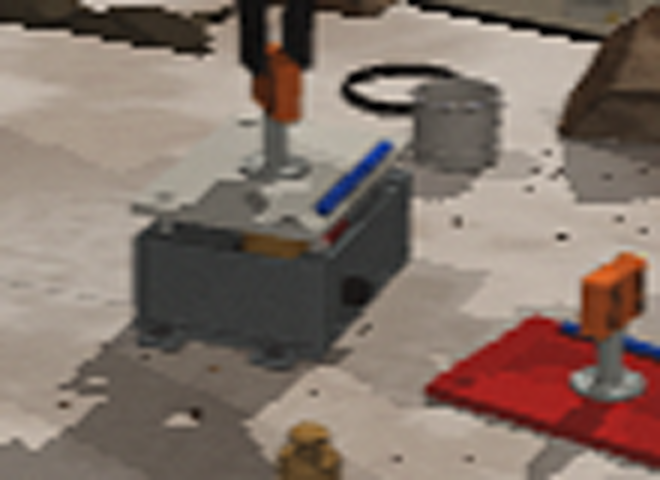

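The cover hangs aligned over the box, its hole at (403,196) just above the pin. Next I lower it while watching the force.

Run:
```python
from h import *
for z in [0.113,0.109,0.106,0.104,0.102,0.100,0.098]:
    r=line_to([0.5467,-0.1766,z],feed=0.03,force_limit=12); o=get_obs(); print(z,r,o["force"].round(2),o["tcp_pos"].round(4))
    if r: break
hold(0.1)
o=get_obs(); c=snap("wrist","w5"); T=wristT(c,o); P=cloud(c,T); print(o["clock"])
for u,v in [(380,190),(340,160),(260,225),(250,235)]: print(P[v,u].round(4))
cv2.imwrite("pics/z7.png",cv2.resize(cv2.imread("pics/w5.png")[90:260,230:430],None,fx=3.5,fy=3.5,interpolation=cv2.INTER_CUBIC))
```

```text
0.113 False [-0.31 -0.87 -5.07] [ 0.5464 -0.1764  0.1125]
0.109 False [-0.01 -0.54 -4.96] [ 0.5464 -0.1765  0.1086]
0.106 False [-0.65  0.44 -4.44] [ 0.5465 -0.1765  0.1057]
0.104 False [ 0.54  0.22 -1.05] [ 0.5472 -0.1768  0.1046]
0.102 False [ 1.53 -0.54 -0.98] [ 0.5471 -0.1768  0.1023]
0.1 False [ 2.25  0.05 -1.18] [ 0.547  -0.1767  0.1   ]
0.098 False [0.36 0.36 1.49] [ 0.547  -0.1767  0.0984]
18.05
[ 0.5606 -0.1263  0.056 ]
[ 0.5217 -0.1315  0.0554]
[ 0.5124 -0.2141  0.055 ]
[ 0.5122 -0.2262  0.0556]
```

View pics/z7.png

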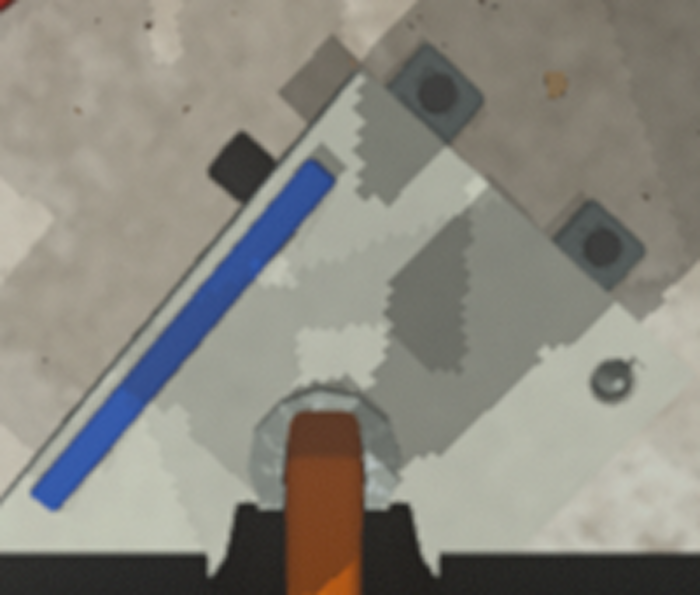

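Seated: the pin shows in the hole and the plate top reads about 0.0555. The screw met the thread at TCP z≈0.0985, so slide is about 5.5 mm. I'll release so it settles, then check and regrip.

Run:
```python
from h import *
ungrasp(); hold(0.3)
o=get_obs(); c=snap("wrist","w6"); c["T"]=T=wristT(c,o); np.savez("w6.npz",**c)
P=cloud(c,T); h=cv2.cvtColor(c["frame"],cv2.COLOR_RGB2HSV)
roi=np.zeros((400,640),bool); roi[190:275,285:360]=1
kn=roi&(h[...,0]<18)&(h[...,1]>150)
print("knob top z",np.percentile(P[kn][:,2],[50,80,95]),P[kn][:,:2].mean(0))
grab(); o=get_obs(); print(o["force"].round(2),o["moment"].round(3),o["finger_gap"],o["tcp_pos"].round(4),o["clock"],o["q"][5])
cv2.imwrite("pics/z8.png",cv2.resize(cv2.imread("pics/w6.png")[120:300,220:430],None,fx=3.5,fy=3.3))
```

```text
knob top z [0.11040642 0.11098126 0.11162709] [ 0.54185889 -0.17218732]
[0.14 1.25 0.04] [ 0.116 -0.243 -0.035] 0.013373578331797397 [ 0.5468 -0.1765  0.098 ] 20.9833 -1.2176821573800476
```

View pics/z8.png

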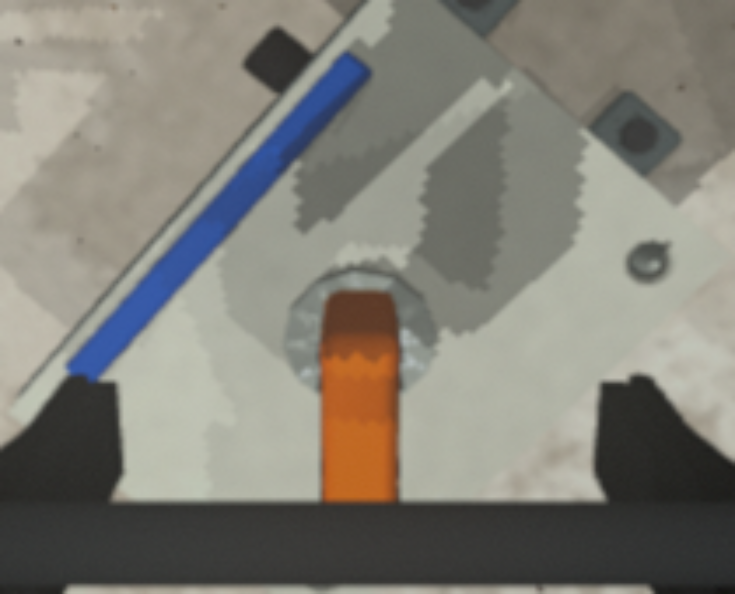

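Run:
```python
from h import *
y0=0.768;z0=0.098;s0=0.855
for s in [0.6,0.3,0.1,-0.1,-0.25,-0.4]:
    d=s0-s; z=z0+0.012*(s0-max(s,0))/(2*np.pi)
    reach([0.5468,-0.1766,z],quat(y0+d)); o=get_obs(); print(s,round(o["clock"],2),o["force"].round(2),o["moment"].round(3),o["tcp_pos"].round(4),o["q"][5].round(3))
c=snap("wrist","w7"); snap("scene","s7")
cv2.imwrite("pics/z9.png",cv2.resize(cv2.imread("pics/s7.png")[130:230,290:420],None,fx=5,fy=5))
```

```text
0.6 21.33 [ 0.57  0.63 -0.6 ] [ 0.25  -0.218  0.023] [ 0.5469 -0.1764  0.0985] -1.469
0.3 21.73 [0.6  1.66 0.17] [ 0.396 -0.374 -0.028] [ 0.5469 -0.1764  0.099 ] -1.767
0.1 22.03 [1.47 2.3  0.7 ] [ 0.461 -0.38  -0.045] [ 0.5468 -0.1764  0.0994] -1.966
-0.1 22.34 [ 1.52  1.61 -0.83] [ 0.42  -0.379  0.061] [ 0.5468 -0.1765  0.0995] -2.165
-0.25 22.61 [ 1.78  2.5  -1.44] [ 0.434 -0.383 -0.024] [ 0.5467 -0.1765  0.0995] -2.315
-0.4 22.88 [ 1.06  1.76 -1.1 ] [ 0.46  -0.34   0.035] [ 0.5467 -0.1765  0.0995] -2.465
```

View pics/w7.png

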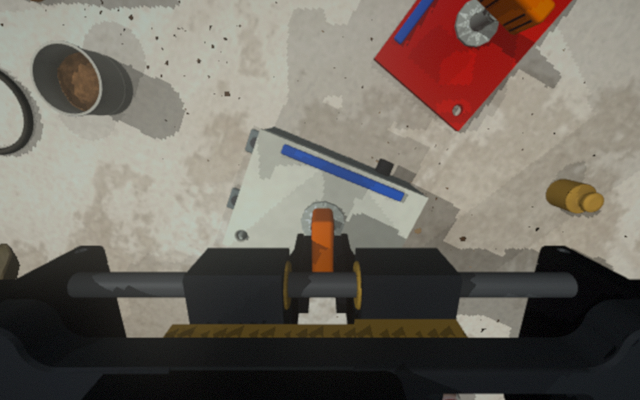

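View pics/z9.png

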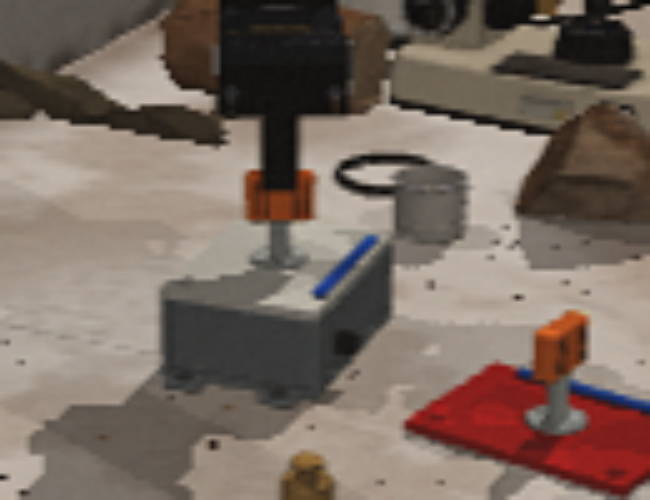

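Fz went from +0.7 N to about −1.2 N, which matches the screw's weight now hanging in the jaws: it is off the thread start. I'll lower it while held until it lands.

Run:
```python
from h import *
q=get_obs()["eef_rot"]
for i in range(1,11):
    r=line_to([0.5468,-0.1766,0.0995-0.0008*i],feed=0.02,force_limit=4); o=get_obs(); print(i,r,o["force"].round(2),o["tcp_pos"].round(4))
    if r or o["force"][2]>1.5: break
hold(0.3); o=get_obs(); print(o["force"].round(2),o["tcp_pos"].round(5),o["clock"])
```

```text
1 False [ 0.06  1.71 -1.41] [ 0.5467 -0.1766  0.0986]
2 False [ 0.16  1.92 -1.93] [ 0.5467 -0.1766  0.0978]
3 False [-0.05  2.53  0.  ] [ 0.5467 -0.1766  0.097 ]
4 False [ 0.27  1.94 -1.31] [ 0.5467 -0.1766  0.0962]
5 False [ 0.17  1.33 -1.09] [ 0.5468 -0.1766  0.0954]
6 False [-0.61  1.42 -0.3 ] [ 0.5468 -0.1766  0.0947]
7 False [-0.73  2.51  2.27] [ 0.547  -0.1767  0.0943]
[-0.48  2.2   2.7 ] [ 0.54699 -0.17668  0.09422] 25.025
```

It landed 5.3 mm lower (slide ≈10 mm), so the drop is made. Turning forward now, following the 12 mm/turn pitch.

Run:
```python
from h import *
y0=0.768;s0=0.855;z=0.0943
sp=-0.4
for s in [-0.1,0.2,0.5,0.9,1.3,1.7,2.1,2.5,2.8,3.1]:
    fz=get_obs()["force"][2]
    z-=0.012*(s-sp)/(2*np.pi)
    if fz>4: z+=0.0003
    if fz<-3: z-=0.0003
    sp=s
    reach([0.5469,-0.1767,z],quat(y0+s0-s)); o=get_obs(); print(s,round(o["clock"],2),o["force"].round(2),o["moment"].round(3),o["tcp_pos"].round(4),round(z,4),o["q"][5].round(3))
    if np.abs(o["force"]).max()>20: break
snap("scene","s8"); c=snap("wrist","w8")
cv2.imwrite("pics/z10.png",cv2.resize(cv2.imread("pics/s8.png")[130:230,290:420],None,fx=5,fy=5))
```

```text
-0.1 25.42 [-0.01  0.57  1.63] [ 0.179 -0.15  -0.022] [ 0.547  -0.177   0.0937] 0.0937 -2.176
0.2 25.81 [-0.16 -0.08  0.54] [ 0.052 -0.209 -0.074] [ 0.547  -0.177   0.0931] 0.0932 -1.878
0.5 26.2 [ 1.23 -1.7   0.7 ] [-0.191 -0.193  0.002] [ 0.5469 -0.177   0.0926] 0.0926 -1.579
0.9 26.67 [ 0.29 -2.25  0.47] [-0.376 -0.079 -0.023] [ 0.5468 -0.177   0.0918] 0.0918 -1.179
1.3 27.13 [-0.82 -1.54  0.81] [-0.422  0.038  0.013] [ 0.5468 -0.1769  0.0911] 0.0911 -0.779
1.7 27.6 [-0.96 -1.61  0.1 ] [-0.324  0.11   0.002] [ 0.5468 -0.1767  0.0903] 0.0903 -0.378
2.1 28.07 [-1.67 -1.25  2.  ] [-0.227  0.175 -0.01 ] [ 0.5467 -0.1766  0.0895] 0.0895 0.021
2.5 28.53 [-1.74 -0.8   2.21] [-0.138  0.354 -0.057] [ 0.5467 -0.1765  0.0887] 0.0888 0.422
2.8 28.93 [-2.01  0.72  1.68] [0.006 0.381 0.024] [ 0.5467 -0.1765  0.0881] 0.0882 0.721
3.1 29.32 [-2.03  1.09  0.83] [ 0.167  0.454 -0.016] [ 0.5467 -0.1765  0.0875] 0.0876 1.021
```

View pics/z10.png

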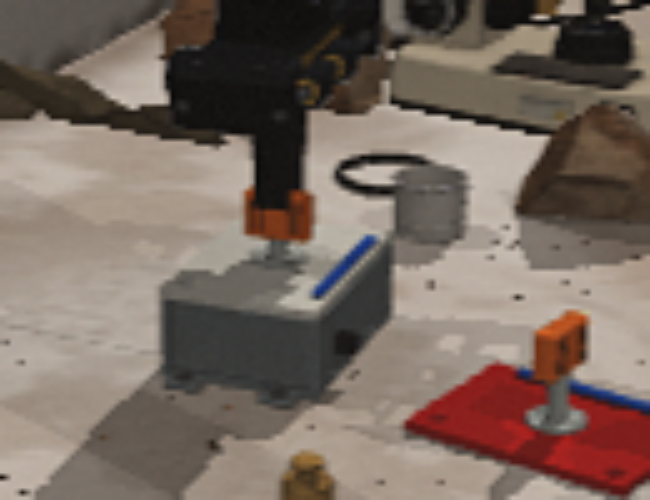

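View pics/w8.png

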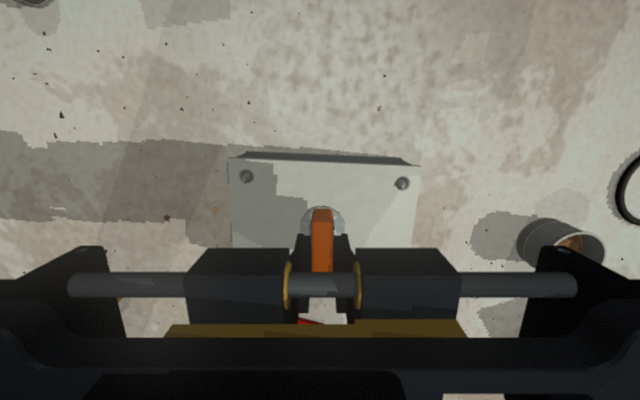

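Run:
```python
from h import *
o=get_obs(); print(o["tcp_pos"])
ungrasp(); q=np.array(get_obs()["q"]); q[5]-=np.pi; move_joints(q); hold(0.1)
reach([0.5468,-0.1767,0.0875],quat(0.768+.855-3.1+np.pi))
grab(); o=get_obs(); print(o["force"].round(2),o["finger_gap"],o["tcp_pos"].round(4),o["q"][5],o["clock"])
y0=0.768+np.pi;s0=0.855;z=0.0875; sp=3.1
for s in [3.5,3.9,4.3,4.7,5.1,5.5,5.9,6.2]:
    fz=get_obs()["force"][2]
    z-=0.012*(s-sp)/(2*np.pi)
    if fz>4: z+=0.0003
    if fz<-3: z-=0.0003
    sp=s
    reach([0.5468,-0.1767,z],quat(y0+s0-s)); o=get_obs(); print(s,round(o["clock"],2),o["force"].round(2),o["moment"].round(3),o["tcp_pos"].round(4),round(z,4),o["q"][5].round(3))
    if np.abs(o["force"]).max()>20: break
hold(0.5); o=get_obs(); c=snap("wrist","w9"); T=wristT(c,o); P=cloud(c,T); snap("scene","s9"); snap("top","t9")
print(o["clock"],o["force"].round(2),o["finger_gap"])
for u,v in [(380,190),(340,160),(250,235),(270,190)]: print(P[v,u].round(4))
h=cv2.cvtColor(c["frame"],cv2.COLOR_RGB2HSV)
roi=np.zeros((400,640),bool); roi[200:280,285:360]=1
kn=roi&(h[...,0]<18)&(h[...,1]>150)
print("knob top z",np.percentile(P[kn][:,2],[50,80,95]))
```

```text
[ 0.54672207 -0.17648352  0.08748098]
[-0.24  1.2   0.91] 0.013387141404404305 [ 0.5468 -0.1765  0.0875] -2.1143487541502464 34.95
3.5 35.42 [0.31 1.24 0.98] [ 0.324 -0.161  0.014] [ 0.5468 -0.1765  0.0867] 0.0867 -1.718
3.9 35.88 [-0.45  1.48 -0.61] [ 0.346 -0.104  0.001] [ 0.5468 -0.1765  0.0859] 0.086 -1.319
4.3 36.35 [ 0.12  1.8  -0.03] [ 0.39  -0.089 -0.003] [ 0.5468 -0.1766  0.0852] 0.0852 -0.92
4.7 36.82 [-0.08  2.16  0.41] [ 0.461 -0.024 -0.033] [ 0.5468 -0.1767  0.0845] 0.0844 -0.52
5.1 37.28 [-0.81  3.41  1.83] [ 0.376  0.024 -0.05 ] [ 0.5468 -0.1767  0.0838] 0.0837 -0.12
5.5 37.75 [-0.64  1.66  0.88] [ 0.348  0.04  -0.009] [ 0.5469 -0.1768  0.083 ] 0.0829 0.28
5.9 38.22 [0.2  0.8  1.65] [ 0.335 -0.06  -0.036] [ 0.5469 -0.1768  0.0821] 0.0822 0.68
6.2 38.61 [ 0.35  1.   -0.06] [ 0.261 -0.092 -0.027] [ 0.5468 -0.1768  0.0815] 0.0816 0.979
39.1083 [1.92 1.2  1.34] 0.013522845197409523
[ 0.5829 -0.2139  0.0567]
[ 0.5963 -0.1846  0.028 ]
[ 0.5345 -0.1237  0.055 ]
[ 0.5716 -0.1358  0.0549]
knob top z [0.09389401 0.09460777 0.09519138]
```

View pics/w9.png

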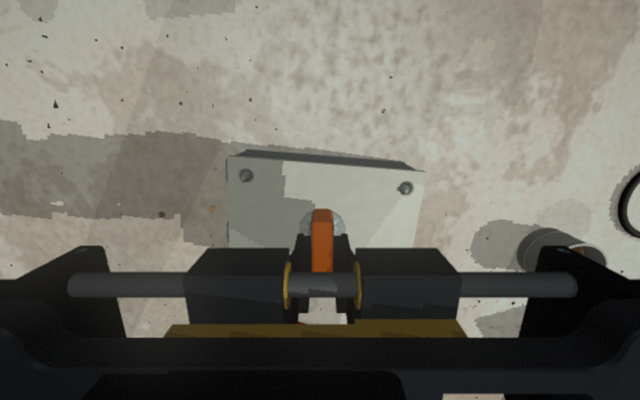

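View pics/s9.png

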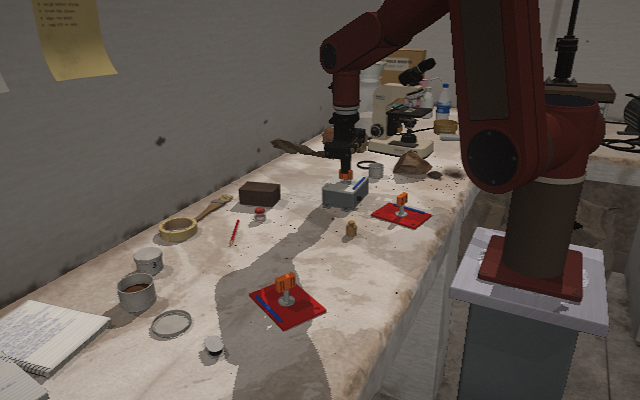

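Everything checks: plate top is about 55–56 mm up, pins show in both holes, knob top at ≈95 mm gives slide ≈22 mm, and the bystanders haven't moved. Handing in.

```bash
python3 -c "
from h import *
job_done(); print(get_obs()['clock'])"
```

```text
the job is handed in; nothing more can be done
the job is handed in; nothing more can be done
```

The battery box is closed and the job is handed in at about 39 s, with the gripper still holding the knob. No verdict is reported, so what follows is my own last checks.

**What I did:**
- I lifted the white cover by its knob, lowered it onto the two pins, and let go so the screw came down onto the thread.
- I regripped and turned the screw back about 1.25 rad. The vertical force changed by about 1.3 N, the screw's own weight, so it was off the thread start. Lowered while still held, it landed about 5.3 mm further down.
- I turned it forward about 6.6 rad, to about 6.2 rad past the thread start. That took one regrip, because the last joint cannot turn that far in one go.

**Last checks:**

| Check | Reading |
|---|---|
| Cover | top 55–57 mm up by depth, both pins visible in their holes |
| Screw angle | about 6.2 rad, worked out from the tool's rotation |
| Screw sunk | about 22 mm, from the knob top's height |
| Forces | under 4 N throughout the turning |
| Grip | fingers closed on the knob, opening 13.5 mm |
| Jar, weight and tin | unmoved as far as I could see in the last pictures, not measured |

No check failed. The camera estimates of the box's position disagreed by about 1 mm and 0.01 rad, so I took the middle, and the cover seated without any resistance.

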